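Set the microscope lamp to level five and open the shutter

ROBOT

A 6-joint arm with a two-finger parallel gripper is mounted at the origin on the work surface. World frame = base frame: x ahead of the robot, y to its left, z up, the work surface at z = 0. Lengths are in m, angles in rad, forces in N, time in s.
With the tool pointing down it reaches from about 0.35 to 0.775 m from the base axis. Payload 5.5 kg.
Tool frame: the origin (TCP) lies at the very end of the fingers, on their centre line; the grasp point (between the pads) lies 19 mm behind it; x points along the fingers, y is the direction in which the jaws open and shut, and the axes are right-handed (so a half turn about x gives the same grasp; the last joint's range is limited). The gripper opens to 85 mm and grips with 20 to 120 N. Pads are 22 mm wide; open, the fingers measure 114 mm over their backs; the gripper's body (76 mm by 85 mm) begins 54 mm behind the grasp point. The pads swing forward as they close: fully open they stand 13 mm farther back than shut.
Start: joints at [-1.335, 0.313, 0.046, 1.304, 0, 1.431], TCP at [0.211, -0.535, 0.231] pointing down, gripper open.
Joint ranges: [-2.76, 2.76], [-0.86, 1.69], [-1.03, 1.26], [-2.2, 2.34], [-1.47, 1.5], [-3.14, 3.14]. Speed limits (rad/s): [2.57, 2.57, 3.14, 3.14, 3.14, 3.14].

INTERFACE

Orientations are given as a unit quaternion [w, x, y, z].
In Python, from workcell import env gives the robot as it stands.
- The arm moves only by the tool drive_tool, never from a script. Its argument "plan" is a list that holds one entry, the list of rows, each a list of 7 numbers: the shift along the tool's x, y, z in cm, then the turn, a rotation vector about the tool's x, y, z in degrees, then the opening, from 0 (shut) to 1 (fully open). In form: [[[tx, ty, tz, wx, wy, wz, fingers], ...]]. A call has exactly 5 rows; each row shifts and turns the commanded pose from where the row before left it, along the tool's axes as they then stand; what a row does not reach is not made up. A row lasts 1/12 s, in which the tool goes at most 41.7 mm and 7.16 degrees, less where a joint would pass 70% of its speed; a pose out of reach is approached as far as the arm can. A call with a gripper value outside its range is refused whole. The fingers move at their own pace and stop on an object; "squeeze" is the grip in N (left out, the last holds). Time passes only in rows, so rows that do not move let the fingers close, or fill a call up. It gives the time, the measured TCP pose, the force and the opening at its end, in the units of the state.
- env.get_state(): the state, without advancing time (a new reading comes with each control period).
- env.read_camera(name): name is "side" or "top"; returns the picture (480x640x3 uint8, red, green, blue); there is no depth.
- env.camera_model(name): a dict with "camera_matrix" (3x3 intrinsics, pixels), "k1" (the pictures are not rectified: a ray, as slopes to the right and down, at radius r is drawn at 1 + k1 r^2 times it, then the intrinsics apply), "camera_from_world" (4x4, takes a point from world to camera coordinates). Camera axes: x right, y down, z forward; pixel columns grow to the right and rows downward; lengths in m; the calibration is good to about 2 mm. A picture is of the moment at which its call begins. camera_model takes no time and is no camera call.
- env.hand_in(): hands the job in, once; it reports no verdict.
The state is a dict: "clock": time; "joint_pos": joint angles; "qvel": joint speeds; "tau": joint torques, N m; "tcp_pos": TCP position; "orientation": TCP orientation; "wrist_force": force on the tool from outside, world axes, zero at the start; "ft_torque": the same for the moment, N m; "finger_gap": finger opening in m.
Only numpy, scipy, OpenCV 4.12 (cv2) and the standard library are available. Lean on these libraries where they do the work, as an engineer would, in place of code of your own. Each camera call takes 0.05 s, during which the arm holds its last target.

TASK

Push the orange finger peg of the lamp's brightness dial round clockwise, click by click, to level five: the red dot is level zero, and each white dot clockwise from it is one level and one click. Never let the dial go past level five, because brighter light bleaches the sample. Only then press the green shutter button down with a fingertip and let it come up again; push gently, grip nothing, and leave the oil jar, the culture flask and the dish where they stand.

Things in the scene. Friction and masses are not known exactly. Their poses are not given: they have to be found in the camera images.
- lamp: Fixed white lamp unit, black top panel, 220 (x) x 210 (y) x 71 mm high. Origin: centre of its underside on the table, z up. Nine dots lie on the panel, 60 mm from the dial's vertical axis (x = -20, y = 0 mm): the red one (level 0) at 120 degrees counter-clockwise, from above, from the lamp's +x axis, then white ones (levels 1 to 8), each 30 degrees further clockwise.
- dial_axis (a point): Centre of the upper face of the dial, 83 mm above the table. The dial is a flat grey disc, 46 mm radius, 10 mm thick, just above the panel, with nothing rising from it but the peg and a painted white line that runs from the centre to the peg.
- peg_top (a point): Centre of the top of the orange finger peg: a round upright post, 14 mm diameter, 26 mm tall (from 83 to 109 mm above the table), fixed on the dial 36 mm from its axis. The peg and the white line point at the dot of the level that is set.
- dial (a joint): Dial angle in rad: 0 at level 0 (red dot), growing clockwise from above, 0.5236 (30 degrees) a level, end stop at level 8. A spring detent holds each level: about 3 N at the peg to leave it, none half-way to the next; beyond that the dial snaps on by itself, ahead of the finger, into the next level and stays. Starts at level 0, 1 or 2.
- shutter: Fixed white switch box with a black top, 110 (x) x 90 (y) x 41 mm high. Origin: centre of its underside on the table. The green button stands on it, at x = -15, y = 0 mm in this frame.
- button_top (a point): Centre of the top of the round green push button, 32 mm diameter, in a black housing; pressed straight down.
- button (a joint): Button travel in m: 0 up, 0.006 fully down, which takes about 5 N; it springs up when let go.
- oil: Loose bystander: amber oil jar with white cap, 28 mm diameter, 55 mm tall, standing on the lamp's top panel near its far (+x) edge. Origin: centre of its underside.
- flask: Loose bystander: clear culture flask lying flat, orange cap, about 107 x 45 x 27 mm, on the table before the lamp. Origin: under it, near its middle.
- dish: Loose bystander: round lidded dish, 63 mm diameter, 19 mm tall, with a blue disc on top, on the table beyond the switch box. Origin: centre of its underside.

How it is judged:
On the way, in this order (a step that is already met when the one before it is completed fails the run):
1. the dial rests at level five (value of joint dial between 2.498 and 2.738 rad), for 0.2 s.
2. the green button is pressed down (value of joint button above 0.004 m), for 0.05 s.
At the end, for the whole second after the job is handed in: The dial rests in level five (within 0.12 rad), the green button has been pressed at least 4 mm and has come up again, and jar, flask and dish are within 15 mm of where they were (all of step 1 and value of joint button below 0.0015 m and distance of each of oil, flask, dish from where it was at the start of the episode below 0.015 m); the robot touches nothing.
It fails at once if the dial is turned past level five (value of joint dial above 2.9 rad).
It fails at once if the button is pressed before the dial is at level five (value of joint button above 0.003 m and value of joint dial below 2.498 rad).
It fails at once if the dial or its peg is gripped or pushed with more than 20 N (contact force between the fingers and dial above 20 N).
It fails at once if the button or the switch box is pushed with more than 40 N (contact force between the fingers and shutter above 40 N).
It fails at once if a bystander is lifted or pushed aside (distance of any of oil, flask, dish from where it was at the start of the episode above 0.02 m or angle between oil's own z axis and vertical above 0.5 rad).
It also fails if it takes over 64 s, if anything falls off the work surface, if the arm or the gripper's body presses on something with over 40 N, if the wrist force passes 120 N, or if a joint passes its speed limit or range.

## Working session

There is one attempt and no reset: what is moved stays moved. The work goes in short steps, Python scripts to look and compute and a tool call to move; the robot and the scene stay as the last step left them, time stands still between calls to the robot, and variables do not carry over. Pictures are saved under pics/ and viewed, and the job is handed in when it is done.

Besides the shell and the picture viewer there is one more tool, called as name([rows], argument=value, ...), one row to a line, values as JSON. drive_tool: Moves the arm, as the interface text tells. Its arguments: {"type":"object","properties":{"plan":{"type":"array","items":{"type":"array","items":{"type":"array","items":{"type":"number"}}}},"squeeze":{"type":"number"}},"required":["plan"]}

```bash
ls; mkdir -p pics
python3 - <<'E'
from workcell import env
import cv2,numpy as np
np.set_printoptions(precision=4,suppress=True)
for n in("top","side"):
    im=env.read_camera(n); cv2.imwrite(f"pics/{n}0.png",im[:,:,::-1]); print(env.camera_model(n))
print(env.get_state())
E
```

```text
pics
{'camera_matrix': array([[497.537 ,   0.    , 313.2628],
       [  0.    , 497.537 , 237.4224],
       [  0.    ,   0.    ,   1.    ]]), 'k1': -0.06070272483533059, 'camera_from_world': array([[ 0.0219, -0.9997,  0.0054, -0.0339],
       [-0.9811, -0.0226, -0.1922,  0.5392],
       [ 0.1923, -0.001 , -0.9813,  0.9247],
       [ 0.    ,  0.    ,  0.    ,  1.    ]])}
{'camera_matrix': array([[558.935 ,   0.    , 320.9212],
       [  0.    , 558.935 , 243.1993],
       [  0.    ,   0.    ,   1.    ]]), 'k1': -0.10157602963266939, 'camera_from_world': array([[ 0.9708, -0.2388,  0.0217, -0.5138],
       [-0.1185, -0.5565, -0.8223,  0.1318],
       [ 0.2084,  0.7958, -0.5686,  0.8121],
       [ 0.    ,  0.    ,  0.    ,  1.    ]])}
{'clock': 0.1, 'joint_pos': array([-1.3346,  0.3139,  0.0451,  1.3036, -0.    ,  1.4312]), 'qvel': array([-0.0009, -0.0018,  0.0016,  0.0011, -0.0015, -0.0001]), 'tau': array([  0.001 , -48.1726,  29.9244,   0.0128,  -0.0003,  -0.    ]), 'tcp_pos': array([ 0.2109, -0.5344,  0.2305]), 'orientation': array([-0.1315, -0.6946, -0.1326,  0.6947]), 'wrist_force': array([-0.3459,  0.3766,  0.4754]), 'ft_torque': array([0.0266, 0.037 , 0.0119]), 'finger_gap': 0.08543614554914555}
```

View pics/top0.png

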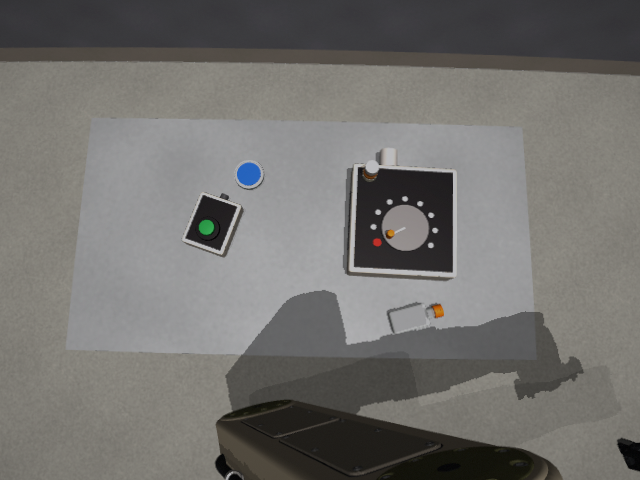

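View pics/side0.png

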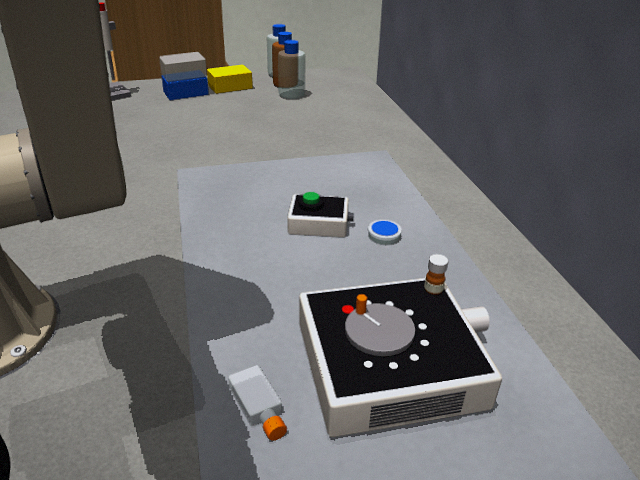

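Top view: lamp with dial centre at about (405,228), red dot (377,242), peg (390,234). Button is at (206,227), jar (371,170), dish (249,174) and flask (415,316).

```bash
cat > h.py <<'E'
from workcell import env
import cv2,numpy as np
from scipy.optimize import least_squares
np.set_printoptions(precision=4,suppress=True)
def ray(n,uv):
    m=env.camera_model(n);K=m["camera_matrix"];T=m["camera_from_world"]
    p=cv2.undistortPointsIter(np.array([[uv]],float),K,np.array([m["k1"],0,0,0]),None,None,(3,50,1e-12))[0,0]
    return -T[:3,:3].T@T[:3,3], T[:3,:3].T@np.array([p[0],p[1],1])
def onz(n,uv,z):
    o,d=ray(n,uv); return (o+d*(z-o[2])/d[2])
def tri(a,b):
    A=[];B=[]
    for n,uv in(("top",a),("side",b)):
        o,d=ray(n,uv);d/=np.linalg.norm(d);P=np.eye(3)-np.outer(d,d);A.append(P);B.append(P@o)
    return np.linalg.lstsq(np.vstack(A),np.hstack(B),rcond=None)[0]
def blobs(mask,amin=3,box=None):
    k,l,s,c=cv2.connectedComponentsWithStats(mask.astype(np.uint8))
    return [(c[i],s[i]) for i in range(1,k) if s[i][4]>=amin and (box is None or (box[0]<c[i][0]<box[2] and box[1]<c[i][1]<box[3]))]
def hsv(im): return [x.astype(int) for x in cv2.split(cv2.cvtColor(im,cv2.COLOR_RGB2HSV))]
def orange(im):
    H,S,V=hsv(im); return (H>6)&(H<22)&(S>150)&(V>90)
E
cat > m.py <<'E'
from h import *
for n,f,box in(("top","top0",(355,180,450,262)),("side","side0",(335,290,440,375))):
    im=cv2.imread(f"pics/{f}.png")[:,:,::-1].copy();H,S,V=hsv(im)
    w=[(c,s) for c,s in blobs((V>190)&(S<40),5,box)]
    r=[(c,s) for c,s in blobs(((H<5)|(H>174))&(S>170)&(V>120),5,box)]
    o=blobs(orange(im),5)
    g=blobs((H>45)&(H<80)&(S>120),10); b=blobs((H>100)&(H<125)&(S>150)&(V>100),30)
    for nm,L,z in(("white",w,.071),("red",r,.071),("orange",o,.1),("green",g,.055),("blue",b,.019)):
        for c,s in L: print(n,nm,c,s, onz(n,c,z))
E
python3 m.py
```

```text
top red [376.7885 241.9231] [373 239   9   7  52] [ 0.5302 -0.1442  0.071 ]
top orange [370.7273 176.4545] [366 175  10   3  11] [ 0.6521 -0.1292  0.1   ]
top orange [390.1282 232.8718] [387 230   7   7  39] [ 0.5425 -0.1655  0.1   ]
top orange [438.0561 310.5421] [432 304  12  14 107] [ 0.3997 -0.2525  0.1   ]
top green [206.2917 227.1111] [198 219  17  17 216] [0.5552 0.1894 0.055 ]
top blue [248.2167 173.5739] [237 163  23  22 406] [0.6791 0.1169 0.019 ]
side white [398.9458 355.755 ] [ 300  278  202  129 3061] [ 0.5688 -0.2429  0.071 ]
side white [368.3636 302.0909] [367 301   4   3  11] [ 0.5626 -0.136   0.071 ]
side white [389.2727 303.3636] [386 302   7   4  22] [ 0.5905 -0.145   0.071 ]
side white [408.9677 311.871 ] [406 310   7   5  31] [ 0.6111 -0.1679  0.071 ]
side white [371.4872 318.9487] [364 314  16  11  39] [ 0.5561 -0.1702  0.071 ]
side white [422.0938 325.875 ] [419 324   8   5  32] [ 0.6182 -0.1983  0.071 ]
side white [424.3333 342.25  ] [421 340   8   6  36] [ 0.6093 -0.2278  0.071 ]
side white [413.975 356.925] [410 354   9   7  40] [ 0.5866 -0.2492  0.071 ]
sid
[... 448 characters left out ...]
0.1409  0.1   ]
side orange [435.6842 274.2105] [431 273  10   3  19] [ 0.6625 -0.131   0.1   ]
side orange [360.7427 303.2515] [356 294  11  20 171] [ 0.5397 -0.1678  0.1   ]
side orange [274.0611 427.3081] [263 416  24  24 409] [ 0.3945 -0.3363  0.1   ]
side green [310.5525 197.8177] [302 192  18  13 181] [0.5548 0.1904 0.055 ]
side blue [278.5  25.5] [273  24  12   4  36] [0.7599 1.6827 0.019 ]
side blue [284.0233  32.8605] [277  31  15   4  43] [0.7598 1.5564 0.019 ]
side blue [290.0926  41.3889] [284  39  14   5  54] [0.7585 1.424  0.019 ]
side blue [181.038   79.9241] [162  75  45  10  79] [0.3397 1.0445 0.019 ]
side blue [384.4815 227.7273] [372 221  26  15 297] [0.6787 0.1158 0.019 ]
```

```bash
cat > m2.py <<'E'
from h import *
def dots(n,f,box,vt):
    im=cv2.imread(f"pics/{f}.png")[:,:,::-1].copy();H,S,V=hsv(im)
    m=(V>vt)&(S<60)
    return [c for c,s in blobs(m,8,box) if s[4]<75 and s[2]<13] 
for n,f,box,vt,red in(("top","top0",(355,185,450,255),175,(376.8,241.9)),("side","side0",(335,297,440,375),190,(347.2,308.6))):
    P=[onz(n,c,.071)[:2] for c in dots(n,f,box,vt)]+[onz(n,red,.071)[:2]]
    P=np.array(P)
    c0=np.array([.562,-.200]); P=P[np.abs(np.linalg.norm(P-c0,axis=1)-.06)<.012]
    fit=least_squares(lambda x:np.linalg.norm(P-x[:2],axis=1)-x[2],[*c0,.06],loss='soft_l1',f_scale=.001)
    c=fit.x[:2]; print(n,len(P),"centre,r",fit.x)
    th=np.degrees(np.arctan2(*(P-c).T[::-1])); print(np.sort(th))
    ph=np.degrees(np.arctan2(*(P[-1]-c)[::-1])); k=np.round((ph-th)%360/30); print("levels",k,"red angle",np.degrees(np.angle(np.mean(np.exp(1j*np.radians(th+30*k))))))
print("button tri",tri((206.3,227.1),(310.55,197.8)))
print("jar cap",tri((371,168),(437.5,263)))
print("peg(top face guess)",[onz("top",(390.5,232.5),z) for z in(.096,.109)], onz("side",(361.3,297),.109))
E
python3 m2.py
python3 - <<'E'
import cv2
a=cv2.imread("pics/top0.png")[150:280,340:470];b=cv2.imread("pics/side0.png")[250:380,330:460]
cv2.imwrite("pics/z0.png",cv2.hconcat([cv2.resize(x,(400,400),interpolation=2) for x in(a,b)]))
a=cv2.imread("pics/top0.png")[150:270,170:290];b=cv2.imread("pics/side0.png")[170:260,280:410]
cv2.imwrite("pics/z1.png",cv2.hconcat([cv2.resize(x,(400,400),interpolation=2) for x in(a,b)]))
E
```

```text
top 9 centre,r [ 0.5583 -0.197   0.0601]
[-121.8114  -91.4846  -61.9356  -32.0441   -1.7821   28.2589   58.3051
   88.0341  118.0201]
levels [4. 3. 5. 2. 6. 1. 7. 8. 0.] red angle 118.17337462180097
side 9 centre,r [ 0.5582 -0.196   0.0602]
[-122.1233  -91.8725  -61.9258  -31.9463   -2.2053   27.9267   57.6471
   85.7591  118.0397]
levels [1. 2. 3. 4. 5. 6. 8. 7. 0.] red angle 117.69996522299003
button tri [0.5548 0.1892 0.0558]
jar cap [ 0.6636 -0.1278  0.1172]
peg(top face guess) [array([ 0.5441, -0.1669,  0.096 ]), array([ 0.5413, -0.1648,  0.109 ])] [ 0.5405 -0.1659  0.109 ]
```

View pics/z0.png

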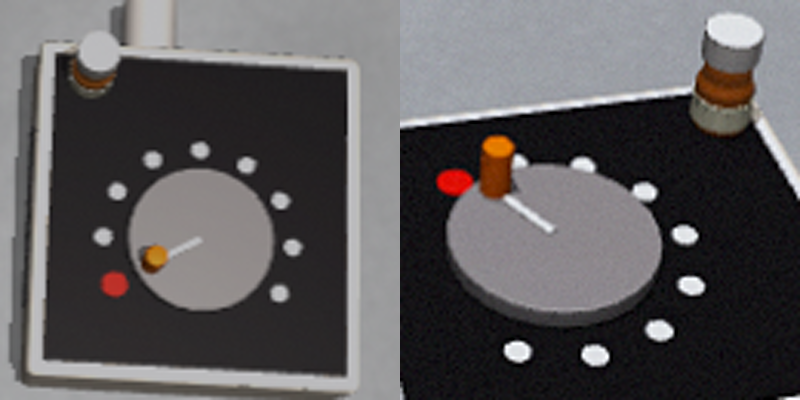

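View pics/z1.png

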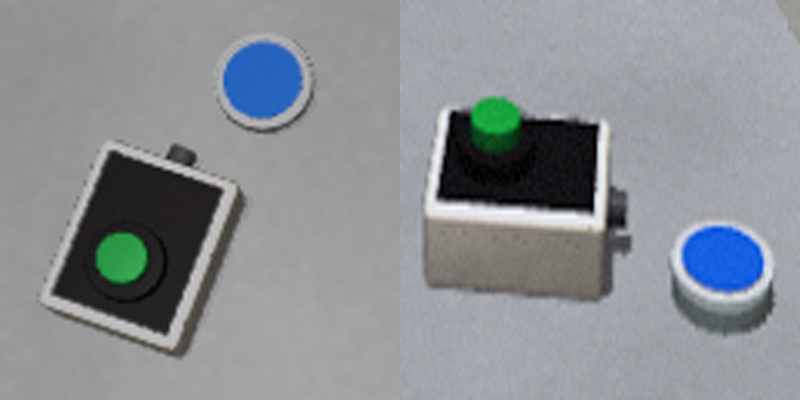

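```bash
cat >> h.py <<'E'
from scipy.spatial.transform import Rotation as R
C=np.array([.5583,-.1965]); RED=np.radians(118.0)
def st():
    s=env.get_state();q=s["orientation"];M=R.from_quat([q[1],q[2],q[3],q[0]]).as_matrix()
    return s,M
def show():
    s,M=st(); z=M[:,2];y=M[:,1]
    print("t %.2f tcp"%s["clock"],s["tcp_pos"],"F",s["wrist_force"],"gap %.3f"%s["finger_gap"],"q",s["joint_pos"])
    print("x",M[:,0],"ydir %.1f zdir %.1f"%(np.degrees(np.arctan2(y[1],y[0])),np.degrees(np.arctan2(z[1],z[0]))))
    return s,M
def goto(xyz,zdir=None):
    s,M=st(); 
    print("shift tool cm",M.T@(np.array(xyz)-s["tcp_pos"])*100)
    if zdir is not None:
        a=np.radians(zdir);x=np.array([0,0,-1.]);z=np.array([np.cos(a),np.sin(a),0]);y=np.cross(z,x)
        print("rotvec tool deg",np.degrees(R.from_matrix(M.T@np.c_[x,y,z]).as_rotvec()))
E
python3 -c "
from h import *
show()
for zd in(28,-152):
  for L in (0,):
    a=np.radians(118); p=C+.036*np.array([np.cos(a),np.sin(a)]); t=np.array([-np.sin(a),np.cos(a)])
    print(p,p+.030*t)
goto([.5,-.2,.231],28)
"
```

```text
t 0.10 tcp [ 0.2109 -0.5344  0.2305] F [-0.3459  0.3766  0.4754] gap 0.085 q [-1.3346  0.3139  0.0451  1.3036 -0.      1.4312]
x [-0.0004  0.0016 -1.    ] ydir -68.5 zdir -158.5
[ 0.5414 -0.1647] [ 0.5149 -0.1788]
[ 0.5414 -0.1647] [ 0.5149 -0.1788]
shift tool cm [ -0.0094 -20.5032 -39.1653]
rotvec tool deg [173.5277   0.1377   0.0259]
```

```bash
python3 -c "
from h import *
goto([.515,-.179,.231],28)"
```

```text
shift tool cm [ -0.0067 -21.9062 -41.3313]
rotvec tool deg [173.5277   0.1377   0.0259]
```

drive_tool([
  [[0, -1.3, -2.5, 0, 0, 0, 0], [0, -1.3, -2.5, 0, 0, 0, 0], [0, -1.3, -2.5, 0, 0, 0, 0], [0, -1.3, -2.5, 0, 0, 0, 0], [0, -1.3, -2.5, 0, 0, 0, 0]],
], squeeze=20)

```text
clock: 0.52
tcp_pos: [0.3039, -0.4273, 0.2308]
orientation: [-0.132, -0.695, -0.132, 0.695]
wrist_force: [0.8, 0.2, -0.0]
finger_gap: 0.0253
```

drive_tool([
  [[0, -1.5, -2.8, 0, 0, 0, 0], [0, -1.5, -2.8, 0, 0, 0, 0], [0, -1.5, -2.8, 0, 0, 0, 0], [0, -1.5, -2.8, 0, 0, 0, 0], [0, -1.5, -2.8, 0, 0, 0, 0]],
])

```text
clock: 0.93
tcp_pos: [0.4067, -0.3059, 0.231]
orientation: [-0.132, -0.695, -0.132, 0.695]
wrist_force: [1.0, -0.9, -0.4]
finger_gap: -0.0001
```

drive_tool([
  [[0, -1.5, -2.8, 0, 0, 0, 0], [0, -1.5, -2.8, 0, 0, 0, 0], [0, -1.5, -2.8, 0, 0, 0, 0], [0, -1.5, -2.8, 0, 0, 0, 0], [0, -1.5, -2.8, 0, 0, 0, 0]],
])

```text
clock: 1.35
tcp_pos: [0.5095, -0.1847, 0.231]
orientation: [-0.132, -0.694, -0.132, 0.695]
wrist_force: [1.0, -0.3, 0.1]
finger_gap: 0.0005
```

drive_tool([
  [[0, 0, 0, -7, 0, 0, 0], [0, 0, 0, -7, 0, 0, 0], [0, 0, 0, -7, 0, 0, 0], [0, 0, 0, -7, 0, 0, 0], [0, 0, 0, -7, 0, 0, 0]],
])

```text
clock: 1.77
tcp_pos: [0.5087, -0.1859, 0.2307]
orientation: [-0.337, -0.621, -0.337, 0.622]
wrist_force: [0.0, 0.8, 0.3]
finger_gap: 0.0001
```

drive_tool([
  [[0, 0, 0, -7, 0, 0, 0], [0, 0, 0, -7, 0, 0, 0], [0, 0, 0, -7, 0, 0, 0], [0, 0, 0, -7, 0, 0, 0], [0, 0, 0, -7, 0, 0, 0]],
])

```text
clock: 2.18
tcp_pos: [0.5086, -0.1861, 0.2308]
orientation: [0.508, 0.492, 0.509, -0.492]
wrist_force: [0.6, 0.2, -0.2]
finger_gap: -0.0003
```

drive_tool([
  [[0, 0, 0, -7, 0, 0, 0], [0, 0, 0, -7, 0, 0, 0], [0, 0, 0, -7, 0, 0, 0], [0, 0, 0, -7, 0, 0, 0], [0, 0, 0, -7, 0, 0, 0]],
])

```text
clock: 2.6
tcp_pos: [0.5086, -0.1861, 0.2308]
orientation: [0.632, 0.316, 0.633, -0.316]
wrist_force: [-0.2, 0.5, -0.2]
finger_gap: 0.0001
```

drive_tool([
  [[0, 0, 0, -7, 0, 0, 0], [0, 0, 0, -7, 0, 0, 0], [0, 0, 0, -7, 0, 0, 0], [0, 0, 0, -7, 0, 0, 0], [0, 0, 0, -7, 0, 0, 0]],
])

```text
clock: 3.02
tcp_pos: [0.5086, -0.1861, 0.2308]
orientation: [0.698, 0.111, 0.699, -0.111]
wrist_force: [-0.0, 0.5, 0.6]
finger_gap: 0.0004
```

drive_tool([
  [[0, 0, 0, -7, 0, 0, 0], [0, 0, 0, -7, 0, 0, 0], [0, 0, 0, -7, 0, 0, 0], [0, 0, 0, -7, 0, 0, 0], [0, 0, 0, -7, 0, 0, 0]],
])

```text
clock: 3.43
tcp_pos: [0.5086, -0.1861, 0.2308]
orientation: [0.699, -0.104, 0.7, 0.104]
wrist_force: [0.0, 0.3, 0.3]
finger_gap: -0.0
```

```bash
python3 -c "
from h import *
show()
goto([.515,-.179,.150],28)"
```

```text
t 3.43 tcp [ 0.5086 -0.1861  0.2308] F [0.0433 0.2764 0.3072] gap -0.000 q [-0.4991  0.2491 -0.0418  1.2809 -0.0001 -0.7936]
x [-0.0009  0.0004 -1.    ] ydir 106.9 zdir 16.9
shift tool cm [8.0795 0.4891 0.8292]
rotvec tool deg [-11.1224  -0.0407  -0.0433]
```

drive_tool([
  [[2, 0.5, 0.8, 0, 0, 0, 0], [2, 0, 0, -6, 0, 0, 0], [2, 0, 0, -5, 0, 0, 0], [2, 0, 0, 0, 0, 0, 0], [0, 0, 0, 0, 0, 0, 0]],
])

```text
clock: 3.85
tcp_pos: [0.5124, -0.1777, 0.147]
orientation: [0.685, -0.166, 0.689, 0.17]
wrist_force: [-1.2, -0.5, -0.0]
finger_gap: -0.0002
```

```bash
cat > look.py <<'E'
import sys
from h import *
k=sys.argv[1]; show(); out=[]
for n,(x0,y0,x1,y1) in(("top",(330,140,470,280)),("side",(300,190,500,390))):
    im=env.read_camera(n); cv2.imwrite(f"pics/{n}{k}.png",im[:,:,::-1]); out.append(cv2.resize(im[y0:y1,x0:x1,::-1],(400,400),interpolation=2))
    for c,s in blobs(orange(im),8,(x0,y0,x1,y1)):
        p=onz(n,c,.1); d=p[:2]-C
        if .025<np.hypot(*d)<.05: print(n,c,s[4],"r %.4f level %.2f"%(np.hypot(*d),((118-np.degrees(np.arctan2(d[1],d[0])))%360)/30))
cv2.imwrite(f"pics/look{k}.png",cv2.hconcat(out))
E
python3 look.py 1; python3 -c "
from h import *
goto([.515,-.179,.092],28)"
```

```text
t 3.85 tcp [ 0.5124 -0.1777  0.147 ] F [-1.2349 -0.4843 -0.0486] gap -0.000 q [-0.4819  0.2966 -0.1876  1.0943 -0.0001 -0.9625]
x [-0.0069  0.0035 -1.    ] ydir 117.5 zdir 27.5
side [361.1207 303.7011] 174 r 0.0332 level 11.82
shift tool cm [ 5.8727 -0.0569  0.0555]
rotvec tool deg [-0.4905 -0.0807 -0.1119]
```

View pics/look1.png

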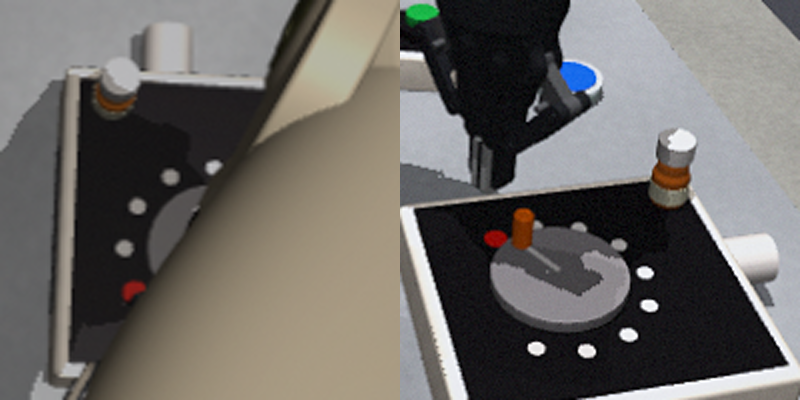

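drive_tool([
  [[1.5, 0, 0, 0, 0, 0, 0], [1.5, 0, 0, 0, 0, 0, 0], [1.5, 0, 0, 0, 0, 0, 0], [0.5, 0, 0, 0, 0, 0, 0], [0, 0, 0, 0, 0, 0, 0]],
])

```text
clock: 4.37
tcp_pos: [0.5149, -0.1792, 0.1013]
orientation: [0.687, -0.168, 0.687, 0.168]
wrist_force: [-0.6, 0.6, -0.6]
finger_gap: 0.0003
```

```bash
python3 look.py 2; python3 -c "
from h import *
goto([.515,-.179,.096],28)"
```

```text
t 4.37 tcp [ 0.5149 -0.1792  0.1013] F [-0.5648  0.6024 -0.5613] gap 0.000 q [-0.4821  0.3308 -0.2591  0.9817 -0.0001 -0.9623]
x [-0.0007  0.0003 -1.    ] ydir 117.5 zdir 27.5
side [361.4514 304.8819] 144 r 0.0314 level 11.72
shift tool cm [ 0.6556  0.0914 -0.0445]
rotvec tool deg [-0.4761  0.0483  0.0766]
```

View pics/look2.png

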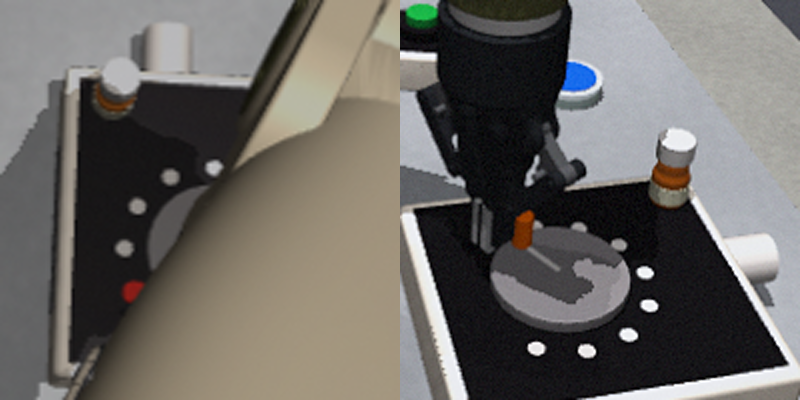

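drive_tool([
  [[0.2, 0.1, 0.2, 0, 0, 0, 0], [0, 0, 0.3, 0, 0, 0, 0], [0, 0, 0.3, 0, 0, 0, 0], [0, 0, 0.2, 0, 0, 0, 0], [0, 0, 0, 0, 0, 0, 0]],
])

```text
clock: 4.88
tcp_pos: [0.5242, -0.1736, 0.0996]
orientation: [0.687, -0.169, 0.687, 0.168]
wrist_force: [-0.0, -0.3, 0.3]
finger_gap: 0.0001
```

```bash
python3 look.py 3
cat >> h.py <<'E'
def level():
    s,M=st(); zd=np.degrees(np.arctan2(M[1,2],M[0,2])); d=M.T@np.r_[s["tcp_pos"][:2]-C,0]
    print("tool-face level %.3f  (tcp rel axis in tool mm y %.1f z %.1f; want 36,-18)"%((118-(zd+90))/30,*(d[1:]*1000)))
E
python3 -c "
from h import *
level()"
```

```text
t 4.88 tcp [ 0.5242 -0.1736  0.0996] F [-0.0112 -0.2847  0.2964] gap 0.000 q [-0.4651  0.3433 -0.2453  0.9813  0.0001 -0.9462]
x [ 0.0008 -0.0003 -1.    ] ydir 117.6 zdir 27.6
side [362.4086 306.0968] 93 r 0.0291 level 11.65
tool-face level 0.015  (tcp rel axis in tool mm y 36.3 z -20.1; want 36,-18)
```

View pics/look3.png

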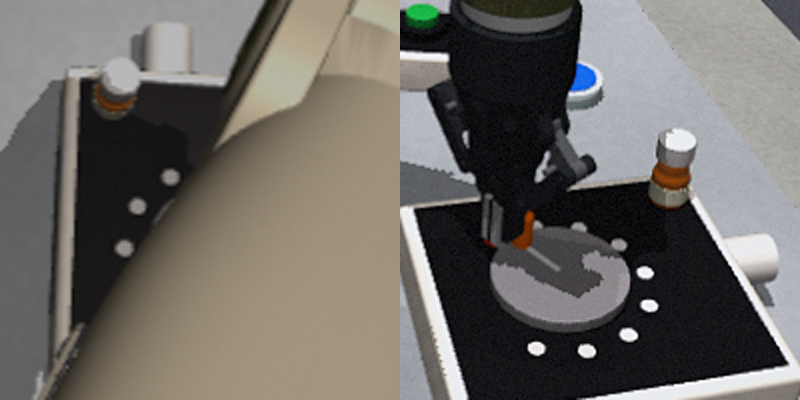

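drive_tool([
  [[0, 0.09, 0.29, 3, 0, 0, 0], [0, 0.09, 0.29, 3, 0, 0, 0], [0, 0.09, 0.19, 3, 0, 0, 0], [0, 0.09, 0.19, 3, 0, 0, 0], [0, 0.09, 0.19, 3, 0, 0, 0]],
])

```text
clock: 5.4
tcp_pos: [0.5314, -0.1652, 0.0992]
orientation: [0.702, -0.076, 0.704, 0.076]
wrist_force: [-2.4, -0.2, 1.9]
finger_gap: -0.0001
```

drive_tool([
  [[0, 0.09, 0.19, 3, 0, 0, 0], [0, 0.09, 0.19, 3, 0, 0, 0], [0, 0, 0, 0, 0, 0, 0], [0, 0, 0, 0, 0, 0, 0], [0, 0, 0, 0, 0, 0, 0]],
])

```text
clock: 5.82
tcp_pos: [0.5357, -0.1627, 0.0992]
orientation: [0.706, -0.041, 0.706, 0.041]
wrist_force: [0.0, 0.0, 0.4]
finger_gap: 0.0003
```

```bash
python3 look.py 4;python3 -c "
from h import *
level()"
```

```text
t 5.82 tcp [ 0.5357 -0.1627  0.0992] F [0.0316 0.0326 0.423 ] gap 0.000 q [-0.4382  0.358  -0.2246  0.9883 -0.0001 -0.5534]
x [-0.0002 -0.0001 -1.    ] ydir 96.6 zdir 6.6
side [373.1006 299.8679] 159 r 0.0317 level 0.90
tool-face level 0.714  (tcp rel axis in tool mm y 36.1 z -18.5; want 36,-18)
```

View pics/look4.png

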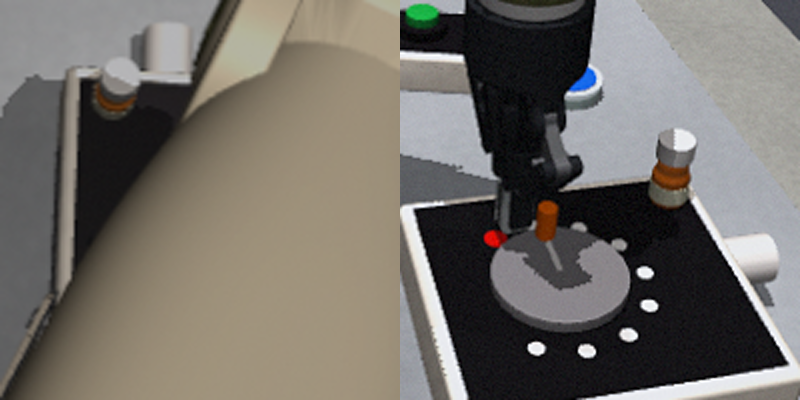

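The side view shows the peg one click on (peg at about (373,300), level ≈ 1), with a gap to the finger. Next click.

drive_tool([
  [[0, 0.09, 0.19, 3, 0, 0, 0], [0, 0.09, 0.19, 3, 0, 0, 0], [0, 0.09, 0.19, 3, 0, 0, 0], [0, 0.09, 0.19, 3, 0, 0, 0], [0, 0.09, 0.19, 3, 0, 0, 0]],
])

```text
clock: 6.33
tcp_pos: [0.5447, -0.1581, 0.0992]
orientation: [0.705, 0.053, 0.706, -0.053]
wrist_force: [-3.2, -1.7, 1.6]
finger_gap: -0.0001
```

drive_tool([
  [[0, 0.09, 0.19, 3, 0, 0, 0], [0, 0.09, 0.19, 3, 0, 0, 0], [0, 0.09, 0.19, 3, 0, 0, 0], [0, 0.09, 0.19, 3, 0, 0, 0], [0, 0.09, 0.19, 3, 0, 0, 0]],
])

```text
clock: 6.75
tcp_pos: [0.5554, -0.1561, 0.0993]
orientation: [0.692, 0.145, 0.692, -0.145]
wrist_force: [-0.3, -0.0, -0.2]
finger_gap: -0.0004
```

```bash
python3 look.py 5;python3 -c "
from h import *
level()"
```

```text
t 6.75 tcp [ 0.5554 -0.1561  0.0993] F [-0.3124 -0.0199 -0.1582] gap -0.000 q [-0.413   0.3882 -0.179   1.0039 -0.     -0.0014]
x [-0.0004  0.0001 -1.    ] ydir 66.4 zdir -23.6
side [386.0759 300.2089] 158 r 0.0317 level 1.96
tool-face level 1.715  (tcp rel axis in tool mm y 35.9 z -18.3; want 36,-18)
```

View pics/look5.png

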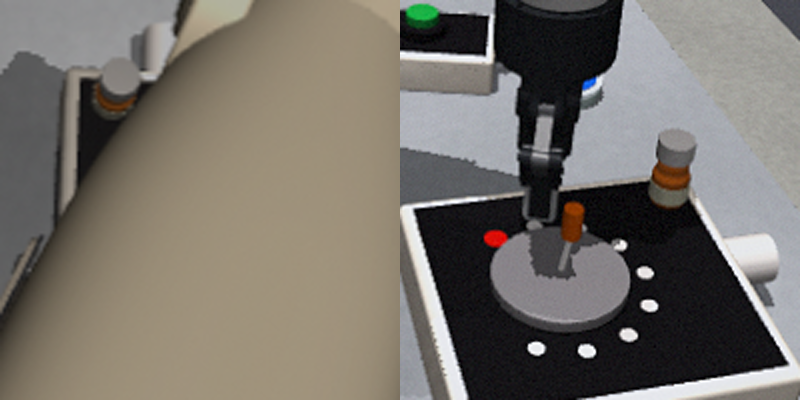

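drive_tool([
  [[0, 0.09, 0.19, 3, 0, 0, 0], [0, 0.09, 0.19, 3, 0, 0, 0], [0, 0.09, 0.19, 3, 0, 0, 0], [0, 0.09, 0.19, 3, 0, 0, 0], [0, 0.09, 0.19, 3, 0, 0, 0]],
])

```text
clock: 7.27
tcp_pos: [0.5654, -0.1566, 0.0992]
orientation: [0.667, 0.233, 0.668, -0.233]
wrist_force: [-2.5, 0.9, 1.6]
finger_gap: 0.0001
```

```bash
python3 look.py 6;python3 -c "
from h import *
level()"
```

```text
t 7.27 tcp [ 0.5654 -0.1566  0.0992] F [-2.468   0.9143  1.6014] gap 0.000 q [-0.407   0.4064 -0.1515  1.0143  0.      0.2649]
x [-0.0012  0.0006 -1.    ] ydir 51.5 zdir -38.5
side [389.1646 301.0506] 158 r 0.0316 level 2.22
tool-face level 2.213  (tcp rel axis in tool mm y 35.7 z -19.0; want 36,-18)
```

View pics/look6.png

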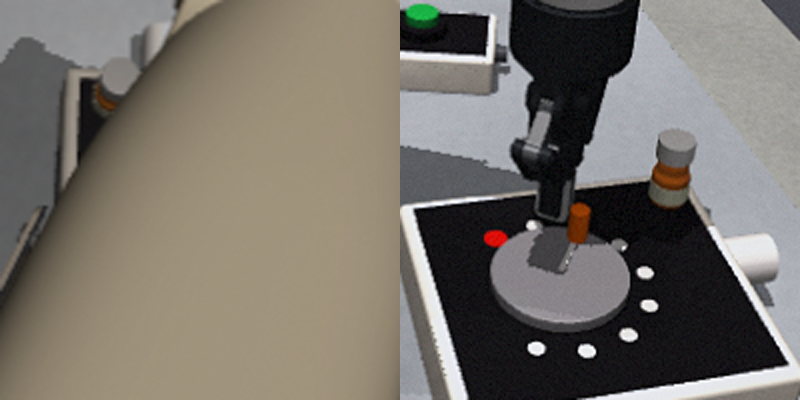

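drive_tool([
  [[0, 0.09, 0.19, 3, 0, 0, 0], [0, 0.09, 0.19, 3, 0, 0, 0], [0, 0.09, 0.19, 3, 0, 0, 0], [0, 0.09, 0.19, 3, 0, 0, 0], [0, 0.09, 0.19, 3, 0, 0, 0]],
])

```text
clock: 7.78
tcp_pos: [0.5759, -0.1603, 0.0993]
orientation: [0.632, 0.318, 0.632, -0.318]
wrist_force: [-0.1, 0.2, 0.7]
finger_gap: -0.0004
```

drive_tool([
  [[0, 0.09, 0.19, 3, 0, 0, 0], [0, 0.09, 0.19, 3, 0, 0, 0], [0, 0.09, 0.19, 3, 0, 0, 0], [0, 0.09, 0.19, 3, 0, 0, 0], [0, 0.09, 0.19, 3, 0, 0, 0]],
])

```text
clock: 8.2
tcp_pos: [0.5843, -0.1658, 0.0992]
orientation: [0.584, 0.398, 0.585, -0.397]
wrist_force: [-0.3, 2.3, 1.5]
finger_gap: 0.0001
```

```bash
python3 look.py 7;python3 -c "
from h import *
level()"
```

```text
t 8.20 tcp [ 0.5843 -0.1658  0.0992] F [-0.3351  2.2891  1.4665] gap 0.000 q [-0.4089  0.4427 -0.0945  1.0343  0.0007  0.7854]
x [-0.0004  0.001  -1.    ] ydir 21.6 zdir -68.4
side [401.     307.1229] 179 r 0.0323 level 3.35
tool-face level 3.211  (tcp rel axis in tool mm y 35.5 z -18.7; want 36,-18)
```

View pics/look7.png

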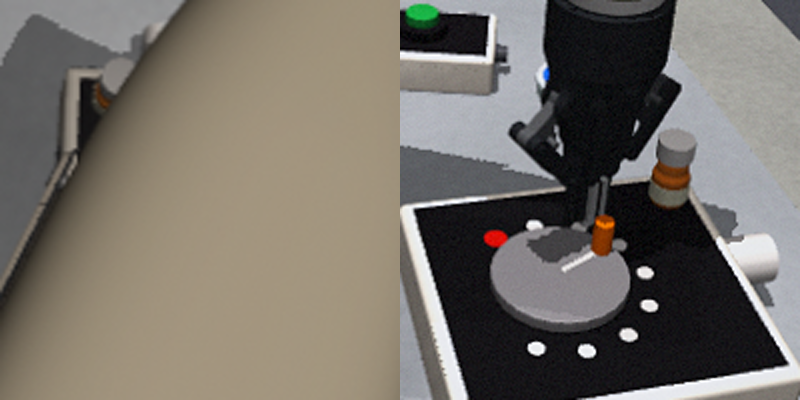

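drive_tool([
  [[0, 0.09, 0.19, 3, 0, 0, 0], [0, 0.09, 0.19, 3, 0, 0, 0], [0, 0.09, 0.19, 3, 0, 0, 0], [0, 0.09, 0.19, 3, 0, 0, 0], [0, 0.09, 0.19, 3, 0, 0, 0]],
])

```text
clock: 8.72
tcp_pos: [0.5916, -0.1743, 0.0993]
orientation: [0.528, 0.47, 0.528, -0.47]
wrist_force: [-0.7, -0.9, -0.7]
finger_gap: -0.0002
```

```bash
python3 look.py 8;python3 -c "
from h import *
level()"
```

```text
t 8.72 tcp [ 0.5916 -0.1743  0.0993] F [-0.7033 -0.8852 -0.6927] gap -0.000 q [-0.4164  0.4585 -0.0691  1.0427 -0.0004  1.0392]
x [ 0.0003 -0.0006 -1.    ] ydir 6.6 zdir -83.4
side [407.3182 314.6162] 198 r 0.0342 level 4.27
tool-face level 3.711  (tcp rel axis in tool mm y 35.7 z -17.9; want 36,-18)
```

View pics/look8.png

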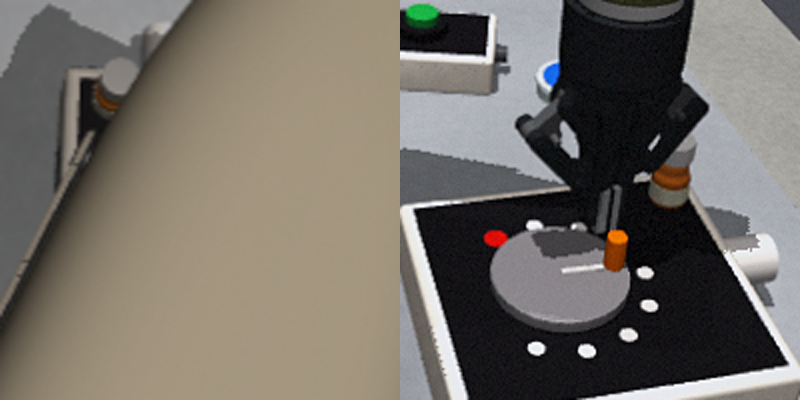

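drive_tool([
  [[0, 0.09, 0.19, 3, 0, 0, 0], [0, 0.09, 0.19, 3, 0, 0, 0], [0, 0.09, 0.19, 3, 0, 0, 0], [0, 0.09, 0.19, 3, 0, 0, 0], [0, 0.09, 0.19, 3, 0, 0, 0]],
])

```text
clock: 9.23
tcp_pos: [0.596, -0.1829, 0.0993]
orientation: [0.462, 0.535, 0.462, -0.535]
wrist_force: [-0.6, 3.5, 0.7]
finger_gap: 0.0001
```

drive_tool([
  [[0, 0.09, 0.19, 3, 0, 0, 0], [0, 0.09, 0.19, 3, 0, 0, 0], [0, 0.09, 0.19, 3, 0, 0, 0], [0, 0.09, 0.19, 3, 0, 0, 0], [0, 0, 0, 0, 0, 0, 0]],
])

```text
clock: 9.65
tcp_pos: [0.5979, -0.1921, 0.0993]
orientation: [-0.404, -0.58, -0.404, 0.581]
wrist_force: [0.4, -0.1, 0.4]
finger_gap: 0.0002
```

```bash
python3 look.py 9;python3 -c "
from h import *
level()"
```

```text
t 9.65 tcp [ 0.5979 -0.1921  0.0993] F [ 0.3599 -0.1181  0.3861] gap 0.000 q [-0.4384  0.4789 -0.0362  1.0552 -0.0004  1.4878]
x [ 0.0002 -0.0005 -1.    ] ydir -20.4 zdir -110.4
side [407.9665 324.4019] 209 r 0.0364 level 5.27
tool-face level 4.609  (tcp rel axis in tool mm y 35.4 z -18.1; want 36,-18)
```

View pics/look9.png

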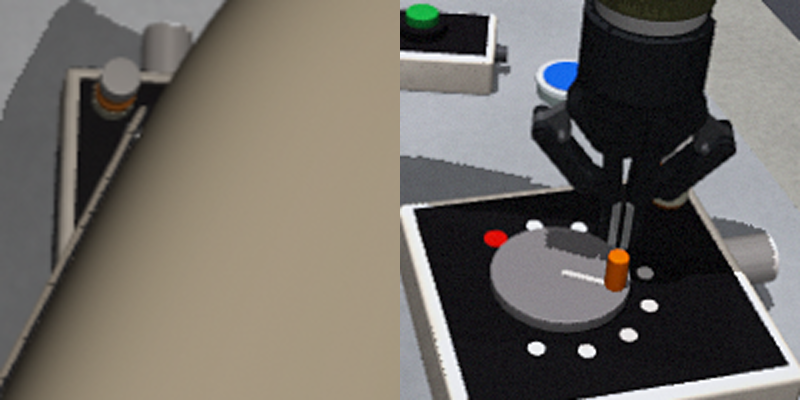

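Dial is at level 5 (the line points at the fifth white dot). Backing off and raising.

drive_tool([
  [[0, 0, -0.3, 0, 0, 0, 0], [-1.5, 0, 0, 0, 0, 0, 0], [-2.5, 0, 0, 0, 0, 0, 0], [-3, 0, 0, 0, 0, 0, 0], [-3, 0, 0, 0, 0, 0, 0]],
])

```text
clock: 10.17
tcp_pos: [0.5983, -0.1883, 0.1998]
orientation: [-0.403, -0.58, -0.404, 0.581]
wrist_force: [0.0, -0.4, -0.0]
finger_gap: -0.0001
```

```bash
python3 -c "
from h import *
show(); goto([.555,.189,.2])"
```

```text
t 10.17 tcp [ 0.5983 -0.1883  0.1998] F [ 0.0462 -0.3598 -0.0098] gap -0.000 q [-0.4328  0.427   0.1349  1.2804 -0.      1.493 ]
x [-0.0015  0.0007 -1.    ] ydir -20.3 zdir -110.3
shift tool cm [  0.0095 -17.1793 -33.8716]
```

drive_tool([
  [[0, -1.2, -2.3, 0, 0, 0, 0], [0, -1.2, -2.3, 0, 0, 0, 0], [0, -1.2, -2.3, 0, 0, 0, 0], [0, -1.2, -2.3, 0, 0, 0, 0], [0, -1.2, -2.3, 0, 0, 0, 0]],
])

```text
clock: 10.58
tcp_pos: [0.5826, -0.0589, 0.1994]
orientation: [0.404, 0.581, 0.404, -0.58]
wrist_force: [0.9, 0.1, -0.2]
finger_gap: -0.0001
```

drive_tool([
  [[0, -1.2, -2.3, 0, 0, 0, 0], [0, -1.2, -2.3, 0, 0, 0, 0], [0, -1.2, -2.3, 0, 0, 0, 0], [0, -1.2, -2.3, 0, 0, 0, 0], [0, -1.2, -2.3, 0, 0, 0, 0]],
])

```text
clock: 11.0
tcp_pos: [0.5665, 0.07, 0.1994]
orientation: [0.404, 0.581, 0.404, -0.58]
wrist_force: [-1.3, 0.0, 0.8]
finger_gap: 0.0004
```

drive_tool([
  [[0, -1.1, -2.2, 0, 0, 0, 0], [0, -1.1, -2.2, 0, 0, 0, 0], [0, -1.1, -2.2, 0, 0, 0, 0], [0, -1.1, -2.2, 0, 0, 0, 0], [0, -0.6, -2.0, 0, 0, 0, 0]],
])

```text
clock: 11.42
tcp_pos: [0.5568, 0.1891, 0.1994]
orientation: [-0.404, -0.58, -0.404, 0.58]
wrist_force: [1.2, 0.4, -0.5]
finger_gap: 0.0001
```

```bash
cat > look2.py <<'E'
from h import *
s,M=show(); goto([.555,.189,.075])
im=env.read_camera("top"); cv2.imwrite("pics/top10.png",im[:,:,::-1])
b=env.read_camera("side"); cv2.imwrite("pics/side10.png",b[:,:,::-1])
cv2.imwrite("pics/l10.png",cv2.hconcat([cv2.resize(im[150:290,330:470,::-1],(400,400)),cv2.resize(b[120:390,260:530,::-1],(400,400))]))
for n,x,bx in(("top",im,(330,140,470,280)),("side",b,(300,190,500,390))):
    for c,q in blobs(orange(x),8,bx):
        d=onz(n,c,.1 if n=="top" else .096)[:2]-C
        if .025<np.hypot(*d)<.05: print(n,c,q[4],"r %.4f level %.2f"%(np.hypot(*d),((118-np.degrees(np.arctan2(d[1],d[0])))%360)/30))
E
python3 look2.py
```

```text
t 11.42 tcp [0.5568 0.1891 0.1994] F [ 1.1804  0.4051 -0.5088] gap 0.000 q [0.1908 0.349  0.0185 1.2406 0.0002 2.1157]
x [-0.0003  0.0002 -1.    ] ydir -20.3 zdir -110.3
shift tool cm [12.4444 -0.1614  0.0701]
top [417.119  208.7857] 42 r 0.0382 level 5.03
side [408.1341 323.9832] 179 r 0.0357 level 4.99
```

View pics/l10.png

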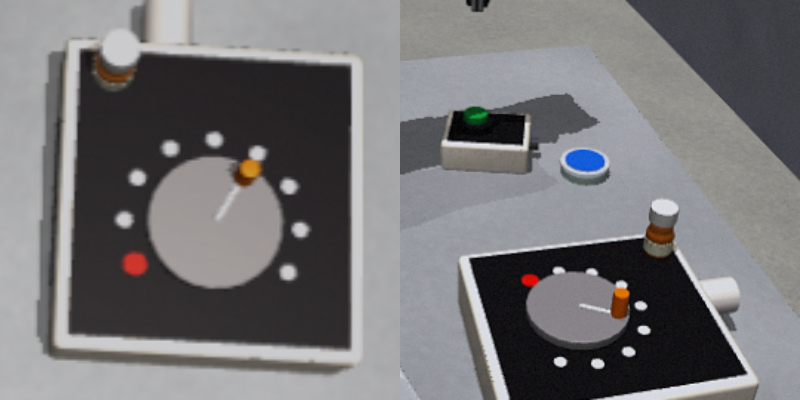

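drive_tool([
  [[2.5, -0.1, 0, 0, 0, 0, 0], [2.5, 0, 0, 0, 0, 0, 0], [2.5, 0, 0, 0, 0, 0, 0], [2.5, 0, 0, 0, 0, 0, 0], [2, 0, 0, 0, 0, 0, 0]],
])

```text
clock: 11.93
tcp_pos: [0.5561, 0.1867, 0.0775]
orientation: [-0.403, -0.58, -0.404, 0.581]
wrist_force: [-0.5, -0.3, 0.3]
finger_gap: -0.0001
```

drive_tool([
  [[0.2, 0, 0, 0, 0, 0, 0], [0.2, 0, 0, 0, 0, 0, 0], [0.2, 0, 0, 0, 0, 0, 0], [0.2, 0, 0, 0, 0, 0, 0], [0.2, 0, 0, 0, 0, 0, 0]],
])

```text
clock: 12.35
tcp_pos: [0.5582, 0.1876, 0.0707]
orientation: [0.404, 0.582, 0.403, -0.58]
wrist_force: [-0.1, -0.2, -0.9]
finger_gap: -0.0
```

Run:
```python
from h import *
show(); b=env.read_camera("side"); cv2.imwrite("pics/s11.png",cv2.resize(b[120:250,250:410,::-1],(800,600),interpolation=2))
```

```text
t 12.35 tcp [0.5582 0.1876 0.0707] F [-0.1043 -0.1678 -0.9404] gap -0.000 q [ 0.188   0.431  -0.1895  0.9474 -0.0002  2.116 ]
x [ 0.0029  0.0004 -1.    ] ydir -20.5 zdir -110.5
```

View pics/s11.png

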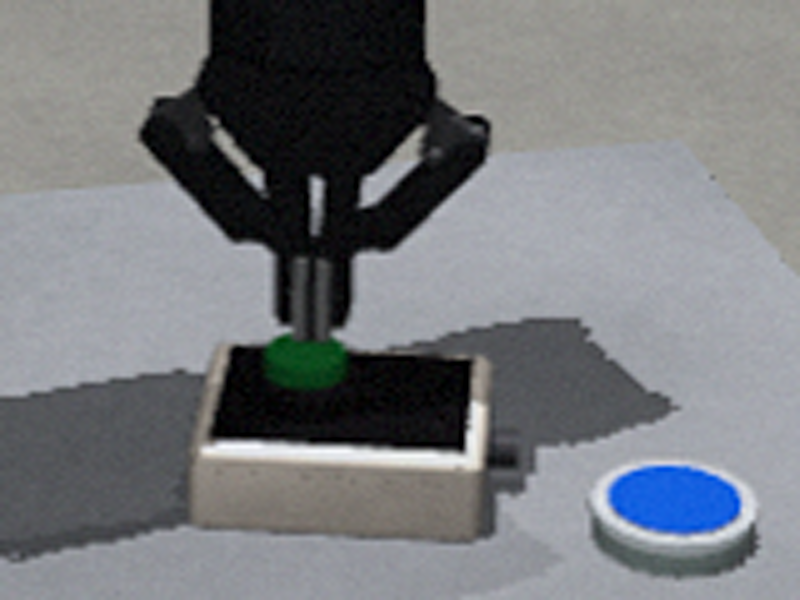

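drive_tool([
  [[0.2, -0.2, 0, 0, 0, 0, 0], [0.2, -0.1, 0, 0, 0, 0, 0], [0.2, 0, 0, 0, 0, 0, 0], [0.2, 0, 0, 0, 0, 0, 0], [0.1, 0, 0, 0, 0, 0, 0]],
])

```text
clock: 12.82
tcp_pos: [0.554, 0.1887, 0.0602]
orientation: [-0.403, -0.581, -0.403, 0.581]
wrist_force: [-1.3, 0.2, 2.5]
finger_gap: 0.0
```

drive_tool([
  [[0.1, 0, 0, 0, 0, 0, 0], [0.1, 0, 0, 0, 0, 0, 0], [0.1, 0, 0, 0, 0, 0, 0], [0.1, 0, 0, 0, 0, 0, 0], [0, 0, 0, 0, 0, 0, 0]],
])

```text
clock: 13.23
tcp_pos: [0.554, 0.1886, 0.0566]
orientation: [0.403, 0.581, 0.403, -0.581]
wrist_force: [-2.6, 0.3, 5.1]
finger_gap: 0.0001
```

drive_tool([
  [[0.1, 0, 0, 0, 0, 0, 0], [0.1, 0, 0, 0, 0, 0, 0], [0, 0, 0, 0, 0, 0, 0], [0, 0, 0, 0, 0, 0, 0], [0, 0, 0, 0, 0, 0, 0]],
])

```text
clock: 13.65
tcp_pos: [0.5541, 0.1887, 0.0564]
orientation: [0.403, 0.581, 0.403, -0.58]
wrist_force: [-6.9, -0.5, 17.1]
finger_gap: 0.0
```

Force jumped to 17 N with no further travel, so the button has bottomed out. Releasing.

drive_tool([
  [[-0.5, 0, 0, 0, 0, 0, 0], [-1, 0, 0, 0, 0, 0, 0], [-2, 0, 0, 0, 0, 0, 0], [-3, 0, 0, 0, 0, 0, 0], [-3, 0, 0, 0, 0, 0, 0]],
])

```text
clock: 14.07
tcp_pos: [0.5534, 0.1882, 0.1494]
orientation: [-0.403, -0.58, -0.403, 0.582]
wrist_force: [1.0, -0.3, -0.2]
finger_gap: -0.0
```

drive_tool([
  [[-2, 0, 0, 0, 0, 0, 0], [-2, 0, 0, 0, 0, 0, 0], [0, 0, 0, 0, 0, 0, 0], [0, 0, 0, 0, 0, 0, 0], [0, 0, 0, 0, 0, 0, 0]],
])

```text
clock: 14.48
tcp_pos: [0.5538, 0.1884, 0.1883]
orientation: [-0.403, -0.581, -0.403, 0.581]
wrist_force: [0.1, 0.1, 0.0]
finger_gap: -0.0002
```

```bash
sed -i 's/top10/top12/;s/side10/side12/;s/l10/l12/' look2.py; python3 look2.py
python3 - <<'E'
from h import *
for f in("0","12"):
    im=cv2.imread(f"pics/side{f}.png")[:,:,::-1].copy();H,S,V=hsv(im)
    print([ (c,s) for c,s in blobs((H>45)&(H<80)&(S>120),10)],[c for c,s in blobs((H>100)&(H<125)&(S>150)&(V>100),100)],[c for c,s in blobs(orange(im),60,(200,230,500,450))])
E
```

```text
t 14.48 tcp [0.5538 0.1884 0.1883] F [0.1308 0.1341 0.041 ] gap -0.000 q [ 0.1908  0.3483 -0.01    1.2135 -0.0003  2.119 ]
x [-0.0009 -0.0005 -1.    ] ydir -20.5 zdir -110.5
shift tool cm [11.3344  0.0969 -0.1092]
top [417.119  208.7857] 42 r 0.0382 level 5.03
side [408.0591 324.0645] 186 r 0.0356 level 5.00
[(array([310.5525, 197.8177]), array([302, 192,  18,  13, 181], dtype=int32))] [array([384.4815, 227.7273])] [array([434.7467, 278.96  ]), array([360.7427, 303.2515]), array([274.0611, 427.3081])]
[(array([79.6111,  9.3704]), array([76,  6,  8,  8, 54], dtype=int32)), (array([310.6526, 198.0737]), array([302, 192,  19,  13, 190], dtype=int32))] [array([384.4899, 227.7517])] [array([434.4085, 278.9437]), array([408.0591, 324.0645]), array([273.9875, 427.1022])]
```

View pics/l12.png

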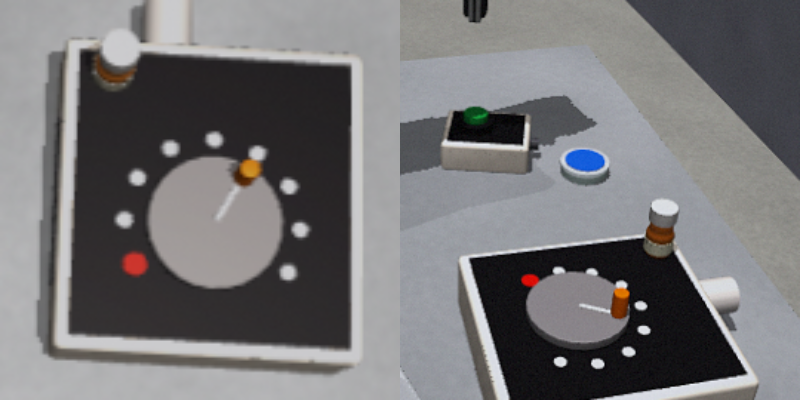

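View pics/side12.png

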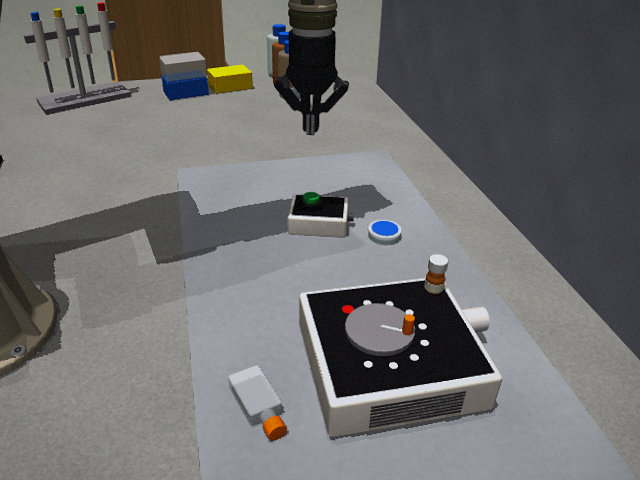

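The final picture shows the dial at level 5 (peg at (408,324)). The button is back up at (311,198), and the jar, flask and dish are within a pixel of where they started.

```bash
python3 -c "
from h import *
print(env.hand_in())"
```

```text
the job is handed in; nothing more can be done
None
```

I pushed the dial peg click by click from level 0 to level five. Then I pressed the green button down once, let it spring back, and handed the job in at about 14.6 s. The hand-in gives no verdict, so the points below are my own checks.

- **Dial:** after the push, both cameras put the peg at level five (5.03 from the top, 5.00 from the side). Force readings at the wrist while pushing never went above about 4 N, against the 20 N limit. The last push stopped at about level 4.6, and the dial clicked on to five by itself.
- **Button:** I read full travel from the force, not the joint value. It rose to 17 N with no further movement, against the 40 N limit. Afterwards the button's position in the side picture matched the first one to within 0.3 pixel.
- **Jar, flask and dish:** all three were within about half a pixel of their starting places in the side view. The arm ended about 13 cm above the button, touching nothing.
- **One disagreement:** during the turn, my side-view level estimates were up to 0.35 of a level off. The arm hid parts of the peg and my height assumption was rough, so I went by the white line, the finger position and the force instead. After I used a better height, the two views agreed.

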